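# Unload a filter cube from a push-push loading dock

## Task

The filter cube with the blue line is locked down in the white loading dock. Press the dock's red thumb pad gently to its stop so that the push-push latch releases and the lift rises, take the cube out and set it upright in the middle of the blue lens tissue packet, then press the pad again so that the empty lift stays locked down. The latch breaks if it is pushed with more than 20 N; leave the other things where they are.

Things in the scene. Friction and masses are not known exactly. Their poses are not given: they have to be found in the camera images.
- dock: Fixed white loading dock, 66 mm high, on a grey base 108x66 mm. Origin: on the bench under the centre of the well; x points from the red pad to the grey latch box behind (60 mm high, x 26 to 48 mm); z up. The well is open at the top, 43 (x) by 41 (y) mm inside, walls 4 mm, rim at z = 66 mm. In it a lift carries the cube; its arm runs through the slotted front wall to the red pad.
- lift (a joint): Travel of the sprung lift (platform and pad), m: 0 = up, grows downward; locked about 0.0155. Push-push: pressed to its rigid end stop and let go, it changes state (up to locked, locked to up); 1 mm short of the stop may do nothing. The stop differs each time and is only felt: at 0.023 to 0.033 when locking, 0.025 to 0.036 when releasing. 3 to 8 N resist on the way; over 20 N breaks it.
- lift_pad (a point): Centre of the top face of the round red thumb pad, 26 mm diameter, 49 mm in front of the well's centre (dock's -x side). Its top is 84 mm above the bench with the lift up and 68 mm when locked; it moves straight down with the lift when pressed.
- cube_b: Black filter cube with a blue line on top, 40 (x) by 38 (y) by 37 mm, solid faces 38 (x) and 36 mm (y) apart, about 0.09 kg. Origin: centre of its underside, z up. It stands on the lift in the well, axes along the dock's. Locked, its top is 4 mm above the rim; with the lift up 20 mm above the rim, its underside 49 mm above the bench: then grip it across y from above.
- lens_tissue: Fixed blue and white packet of lens tissue, 72 (x) by 100 (y) mm, flat top 12 mm above the bench. Origin: centre of its underside, z up. The cube goes on its middle.
- cube_g: the other fluorescence filter cube, black, 40x38x37 mm, with a green line; not to be used. Bystander; origin: centre of its underside.
- objective_case: black objective case with a white label, 49 mm diameter, 72 mm high. Bystander; origin: centre of its underside.
- immersion_oil: brown immersion oil bottle with a black cap, 30 mm diameter, 62 mm high. Bystander; origin: centre of its underside.
- coverslips: small white and green box of cover glasses, 36x36x16 mm. Bystander; origin: centre of its underside.
- objective_10x: white objective lens with a yellow ring, 30 mm diameter, 45 mm high. Bystander; origin: centre of its underside.
- adapter_ring: black adapter ring with a bright rim, 42 mm diameter, 21 mm high. Bystander; origin: centre of its underside.

How it is judged:
By the outcome, as a careful person would: the job done as asked, in the order asked, and still so for the second after the job is handed in, with the robot touching nothing.
It also fails if it takes over 61 s, if anything falls off the work surface, if the arm or the gripper's body presses on something with over 40 N, if the wrist force passes 120 N, or if a joint passes its speed limit or range.

## Robot

A 6-joint arm with a two-finger parallel gripper is mounted at the origin on a cart in front of the work surface, level with it; the furniture and walls round the work are solid. World frame = base frame: x ahead of the robot, y to its left, z up, the work surface at z = 0. Lengths are in mm, angles in degrees, forces in N, time in s.
With the tool pointing down it reaches from about 350 to 850 mm from the base axis. Payload 8.1 kg.
Tool frame: the origin (TCP) lies at the very end of the fingers, on their centre line; the grasp point (between the pads) lies 19 mm behind it (r.grip_point_offset is the distance from the TCP to the grasp point, in mm); z points along the fingers, y is the line along which they close (so a half turn about z gives the same grasp; the last joint's range is limited). The gripper opens to 85 mm and grips with 20 to 120 N. Pads are 22 mm wide; open, the fingers measure 114 mm over their backs; the gripper's body (76 mm by 85 mm) begins 54 mm behind the grasp point. The pads swing forward as they close: fully open they stand 13 mm farther back than shut.
Start: joints at [60.653, 7.471, 85.268, -0, 87.261, -4.893], TCP at [248.356, 546.191, 192.492] pointing down, gripper open.
Joint ranges: [-169.43, 169.43], [-51.17, 129.36], [1.28, 143.12], [-76.62, 256.62], [0, 156.53], [-152.29, 152.29]. Speed limits (degrees/s): [136.94, 136.94, 159.86, 180, 180, 180].

## Interface

Orientations are given as [roll, pitch, yaw] about the fixed x, y, z axes, in that order (R = Rz(yaw) Ry(pitch) Rx(roll)).
In Python, from bench import status, eyes, r gives the robot as it stands.
- The arm moves only by the shell command python3 -m handwheel 'ROWS' [FORCE]. ROWS is a JSON object whose one key "series" holds a list that holds one entry, the list of rows, each a list of 7 numbers: the shift along the tool's x, y, z in cm, then the turn, a rotation vector about the tool's x, y, z in rad, then the opening, from 0 (shut) to 1 (fully open). In form: {"series": [[[tx, ty, tz, rx, ry, rz, claw], ...]]}. A call has 1 to 12 rows; each row is the pose to reach, as a shift and turn from the pose commanded when the call began, along the tool's axes at that moment; what a row does not reach only later rows make up. A row lasts 1/8 s, in which the tool goes at most 62.5 mm and 10.7 degrees, less where a joint would pass 70% of its speed; a pose out of reach is approached as far as the arm can. A call with a gripper value outside its range is refused whole. The fingers move at their own pace and stop on an object; FORCE is the grip in N (left out, the last holds). Time passes only in rows, so rows that repeat a pose let the fingers close. It gives the time, the measured TCP pose, the force, the opening and the grip force at its end, in the units of the state.
- status.sense(): the state, without advancing time (a new reading comes with each control period).
- eyes.snapshot(name): name is "scene" or "top" or "wrist"; returns a dict with "img" (420x560x3 uint8, red, green, blue), "mtx" (3x3 intrinsics, pixels), "R" (3x3) and "t" (3): a world point X has camera coordinates R X + t. Camera axes: x right, y down, z forward; pixel columns grow to the right and rows downward; lengths in mm; the calibration is good to about 2 mm. A picture is of the moment at which its call begins. There is no depth.
- r.hand_in(): hands the job in; it is judged then, once.
The state is a dict: "time": time; "joint_pos": joint angles; "qd": joint speeds; "joint_efforts": joint torques, N m; "tool_pos": TCP position; "tcp_rot": TCP orientation; "ft_force": force on the tool from outside, world axes, zero at the start; "wrist_torque": the same for the moment, N m; "finger_gap": finger opening in mm; "grip_force": force on a finger pad.
Only numpy, scipy, OpenCV 4.12 (cv2) and the standard library are available. Lean on these libraries where they do the work, as an engineer would, in place of code of your own. Each camera call takes 0.05 s, during which the arm holds its last target. There are 200 camera calls.

## Working session

There is one attempt and no reset: what is moved stays moved. The work goes in short steps, Python scripts to look and compute and a shell command to move; the robot and the scene stay as the last step left them, time stands still between calls to the robot, and variables do not carry over. Pictures are saved under pics/ and viewed, at most 10 in all, crops included, and the job is handed in when it is done.

```bash
ls; mkdir -p pics; python3 - <<'E'
from bench import status, eyes, r
import cv2,numpy as np
s=status.sense();print(s['time'],s['tool_pos'],s['tcp_rot'],s['finger_gap'],s['ft_force'])
for n in('scene','top'):
    d=eyes.snapshot(n);cv2.imwrite(f'pics/{n}0.png',d['img'][:,:,::-1]);print(n,d['mtx'].tolist(),np.round(d['R'],4).tolist(),d['t'])
E
```

```text
pics
0.0 [248.03847905 545.64797793 191.43854691] [-1.79894576e+02 -9.11694566e-03  1.55547248e+02] 85.51732530308354 [-0.65236562  0.52454324 -0.04171505]
scene [[409.3657328059965, 0.0, 284.4623027827286], [0.0, 409.3657328059965, 214.76504504351468], [0.0, 0.0, 1.0]] [[0.5155, -0.8568, 0.0107], [-0.5624, -0.3477, -0.7502], [0.6465, 0.3807, -0.6612]] [-288.27235223  372.40986281  700.15362501]
top [[443.48405779552786, 0.0, 278.19427060129374], [0.0, 443.48405779552786, 211.5600839249092], [0.0, 0.0, 1.0]] [[0.0126, -0.9999, -0.0031], [-0.9966, -0.0123, -0.0819], [0.0818, 0.0042, -0.9966]] [ -21.98431949  552.15391187 1133.65099955]
```

View pics/top0.png

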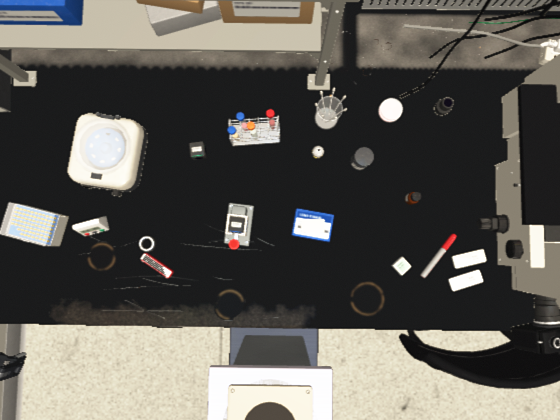

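View pics/scene0.png

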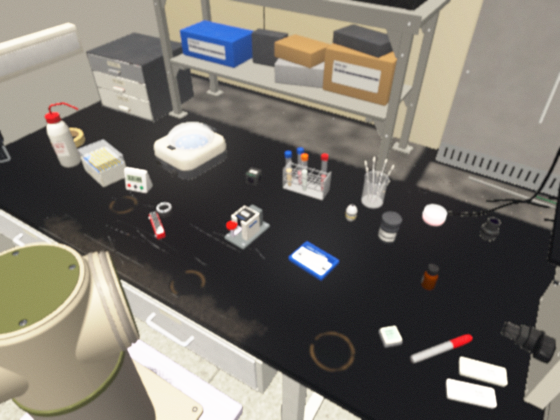

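The top view shows the dock at about (239,225) with its red pad at (234,244), latch box toward the top of the image. The packet is at (313,225), the green cube at (197,150). The dock and packet are well separated from the other things.

```bash
cat > h.py <<'E'
import cv2,numpy as np
from bench import status,eyes,r
def ray(d,u,v,z):
    R=np.array(d['R']);t=np.array(d['t']);c=-R.T@t
    k=R.T@np.linalg.inv(d['mtx'])@np.array([u,v,1.]);return c+k*(z-c[2])/k[2]
def two(d1,p1,d2,p2):
    P=[np.array(d['mtx'])@np.c_[d['R'],d['t']] for d in(d1,d2)]
    X=cv2.triangulatePoints(*P,np.array(p1,float).reshape(2,1),np.array(p2,float).reshape(2,1));return (X[:3]/X[3]).ravel()
def blobs(m,box,amin=15):
    x0,y0,x1,y1=box;k=np.zeros_like(m,np.uint8);k[y0:y1,x0:x1]=m[y0:y1,x0:x1]
    n,l,s,c=cv2.connectedComponentsWithStats(k.astype(np.uint8));i=1+np.argmax(s[1:,4])
    return c[i],s[i,4],(l==i).astype(np.uint8)
def col(im):
    i=im.astype(int);R,G,B=i[...,0],i[...,1],i[...,2]
    return dict(red=(R>120)&(G<80)&(B<80),blue=(B>90)&(B>R+50),light=(i.min(2)>45))
E
python3 - <<'E'
from h import *
T=eyes.snapshot('top');S=eyes.snapshot('scene')
ct,cs=col(T['img']),col(S['img'])
pt,a,_=blobs(ct['red'],(215,230,255,260));ps,b,_=blobs(cs['red'],(215,210,245,240))
print('pad',pt,a,ps,b,two(T,pt,S,ps),ray(T,*pt,68))
for nm,d,c,box in(('T',T,ct,(285,200,345,250)),('S',S,cs,(280,235,350,285))):
    p,a,m=blobs(c['blue']|c['light'],box);k=cv2.findContours(m,0,2)[0][0]
    q=cv2.boxPoints(cv2.minAreaRect(k)) if nm=='T' else cv2.approxPolyDP(k,4,True).reshape(-1,2)
    w=np.array([ray(d,*x,12)for x in q]);print(nm,a,w.round(0).tolist(),w.mean(0),ray(d,*cv2.minAreaRect(k)[0],12))
p,a,m=blobs(ct['light'],(215,200,262,255));k=cv2.findContours(m,0,2)[0]
k=max(k,key=cv2.contourArea);q=cv2.boxPoints(cv2.minAreaRect(k));print('dock',a,q.tolist(),[ray(T,*x,5).round(0).tolist() for x in q])
v=T['img'][190:260,210:270,::-1];v2=S['img'][195:255,210:280,::-1]
o=np.hstack([cv2.resize(v,(400,467),interpolation=2),cv2.resize(v2,(400,467),interpolation=2)]);cv2.imwrite('pics/z1.png',o)
E
```

```text
pad [233.12698413 243.98412698] 63 [230.72151899 224.89873418] 79 [465.97675126  96.11712243  69.7859062 ] [466.25654135  95.93820638  68.        ]
T 1090 [[492.0, -49.0, 12.0], [564.0, -61.0, 12.0], [548.0, -162.0, 12.0], [475.0, -149.0, 12.0]] [ 519.83368108 -105.07925226   12.        ] [ 519.73556609 -105.1018451    12.        ]
S 1751 [[513.0, -15.0, 12.0], [504.0, -46.0, 12.0], [480.0, -57.0, 12.0], [471.0, -148.0, 12.0], [555.0, -159.0, 12.0], [561.0, -132.0, 12.0], [584.0, -143.0, 12.0], [596.0, -123.0, 12.0], [601.0, -138.0, 12.0], [617.0, -130.0, 12.0], [598.0, -120.0, 12.0], [621.0, -108.0, 12.0], [560.0, -10.0, 12.0], [516.0, -27.0, 12.0]] [555.41866885 -96.92138217  12.        ] [520.77667718 -95.24675517  12.        ]
dock 1154 [[220.64804077148438, 247.67417907714844], [224.38824462890625, 201.5449981689453], [253.65530395507812, 203.9180145263672], [249.91510009765625, 250.0471954345703]] [[457.0, 135.0, 5.0], [579.0, 128.0, 5.0], [573.0, 50.0, 5.0], [451.0, 58.0, 5.0]]
```

View pics/z1.png

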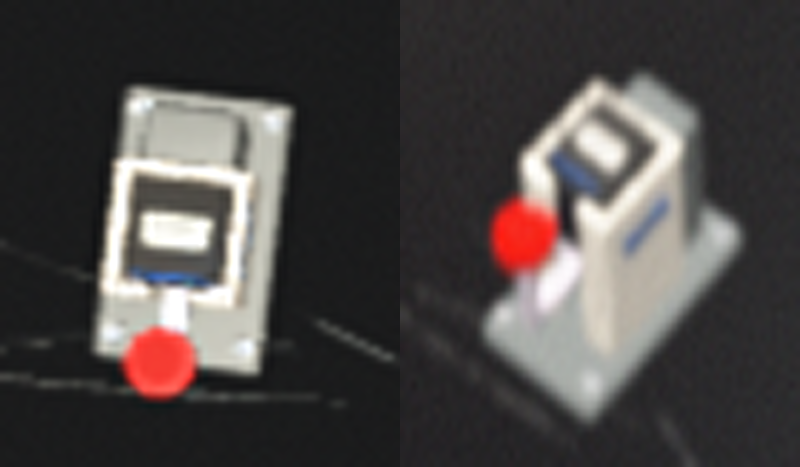

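Close-up: the dock's base corners in the crop are TL (125,88), TR (293,105), BR (260,372). The rim corners are (118,160), (252,180), (238,303), (103,290). The pad is red at (160,362). The lift is down, with the cube 4 mm proud of the rim.

```bash
cat >> h.py <<'E'
from scipy.spatial.transform import Rotation as Ro
def go(x,y,z,yaw):
    s=status.sense();R=Ro.from_euler('xyz',s['tcp_rot'],degrees=True);G=Ro.from_euler('xyz',[180,0,yaw],degrees=True)
    d=np.array([x,y,z])-s['tool_pos'];print('t',s['time'],'pos',s['tool_pos'].round(1),'rot',np.round(s['tcp_rot'],2),'F',np.round(s['ft_force'],1),'gap',round(s['finger_gap'],1))
    print('shift cm',(R.inv().apply(d)/10).round(2),'rotvec',(R.inv()*G).as_rotvec().round(3))
E
python3 - <<'E'
from h import *
T=eyes.snapshot('top')
f=lambda L,z:np.array([ray(T,210+u/6.667-.5,190+v/6.671-.5,z)[:2] for u,v in L])
b=f([(125,88),(293,105),(260,372)],8);w=f([(118,160),(252,180),(238,303),(103,290)],66)
print(b.round(1),'base L',np.linalg.norm(b[1]-b[2]),'W',np.linalg.norm(b[0]-b[1]),'yaw',np.degrees(np.arctan2(*(b[1]-b[2])[::-1])),'ctr',(b[0]+b[2])/2)
c=w.mean(0);print(w.round(1),'rim ctr',c);
for i,j in((1,2),(0,3)):print(np.linalg.norm(w[i]-w[j]),np.degrees(np.arctan2(*(w[i]-w[j])[::-1])))
for y in(-5,-7,-9):
    a=np.radians(y);print(y,'pad->ctr',np.array([466.1,96])+49*np.array([np.cos(a),np.sin(a)]))
go(466,96,115,173)
E
```

```text
[[575.5 117.4]
 [569.5  50.6]
 [463.9  61.8]] base L 106.25241709968397 W 67.05206313599314 yaw -6.0375096445533005 ctr [519.68198193  89.60161362]
[[542.4 112.6]
 [535.5  62. ]
 [489.2  66.5]
 [493.5 117.2]] rim ctr [515.14531673  89.57418813]
46.4531392425036 -5.435960308359978
49.13725976603735 -5.311397955573913
-5 pad->ctr [514.91354021  91.72936861]
-7 pad->ctr [514.73476143  90.02840217]
-9 pad->ctr [514.49672869  88.33471121]
t 0.25 pos [248.2 545.9 192. ] rot [-179.95   -0.    155.55] F [-0.8 -0.4  1. ] gap 85.5
shift cm [-38.45 -31.93   7.72] rotvec [-0.001 -0.    -0.305]
```

```bash
python3 -m handwheel '{"series": [[[-5,-4,0,0,0,-0.04,0],[-10,-8,0,0,0,-0.08,0],[-15,-12,0,0,0,-0.13,0],[-20,-16,0,0,0,-0.17,0],[-25,-20.8,0,0,0,-0.21,0],[-30,-25,1,0,0,-0.25,0],[-35,-29,2,0,0,-0.29,0],[-38.4,-31.9,4,0,0,-0.32,0],[-38.4,-31.9,5,0,0,-0.32,0],[-38.4,-31.9,6,0,0,-0.32,0],[-38.4,-31.9,6,0,0,-0.32,0],[-38.4,-31.9,6,0,0,-0.32,0]]]}' 20; python3 - <<'E'
from h import *
go(466,96,90,174)
W=eyes.snapshot('wrist');cv2.imwrite('pics/w1.png',W['img'][:,:,::-1])
p,a,_=blobs(col(W['img'])['red'],(0,0,560,420));print(p,a,ray(W,*p,68))
E
```

```text
time: 1.75
tool_pos: [465.8, 98.1, 133.1]
tcp_rot: [180.0, 0.0, 174.0]
ft_force: [0.1, 0.7, 0.6]
finger_gap: 0.1
grip_force: 0.0
t 1.75 pos [465.8  98.1 133.1] rot [1.7998e+02 4.0000e-02 1.7400e+02] F [0.1 0.7 0.6] gap 0.1
shift cm [-0.04 -0.21  4.31] rotvec [ 0.     0.001 -0.   ]
[474.27548544 114.24635922] 824 [404.77950567 252.38527572  68.        ]
```

View pics/w1.png

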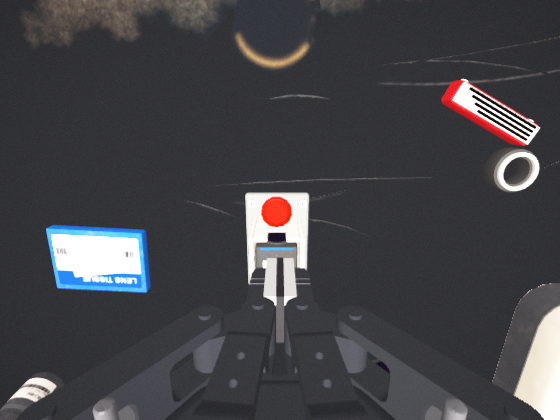

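The wrist view shows the dock below the fingers. The red pad is at (276,212), the base front edge runs from (246,193) to (308,192), and the packet spans (47..149, 226..292).

```bash
python3 - <<'E'
from h import *
W=eyes.snapshot('wrist');T=eyes.snapshot('top');c=col(W['img'])
p,a,_=blobs(c['red'],(255,195,300,230));print('pad',p,a,ray(W,*p,68))
e=np.array([ray(W,*x,8)[:2] for x in((246,193),(308,192))]);print('front edge',e,np.linalg.norm(e[1]-e[0]),np.degrees(np.arctan2(*(e[1]-e[0])[::-1]))+90)
p,a,m=blobs(c['blue']|c['light'],(30,215,165,300));k=max(cv2.findContours(m,0,2)[0],key=cv2.contourArea)
R=cv2.minAreaRect(k);q=cv2.boxPoints(R);w=np.array([ray(W,*x,12)[:2] for x in q]);print('pkt',w.round(1).tolist(),w.mean(0))
# base edges left/right
g=W['img'].min(2)
xs=[]
for v in range(196,236,4):
    h=np.where(g[v,225:330]>70)[0]+225;xs.append((v,h.min(),h.max()))
for k in(1,2):
    f=np.polyfit([x[0] for x in xs],[x[k] for x in xs],1);a=ray(W,np.polyval(f,196),196,8);b=ray(W,np.polyval(f,232),232,8);print(a,b,np.degrees(np.arctan2(*(b-a)[[1,0]])))
E
```

```text
pad [276.26261128 211.1379822 ] 674 [465.89841848  95.59954048  68.        ]
front edge [[462.99980778  64.45834161]
 [468.51972811 127.10093714]] 62.885326545901734 174.96423560351957
pkt [[462.0, -158.2], [476.3, -21.7], [574.5, -43.8], [558.7, -193.6]] [ 517.85403819 -104.32805136]
[465.72902881  60.25115929   8.        ] [505.07496477  57.24429439   8.        ] -4.3701198054567545
[473.18353467 131.29311736   8.        ] [512.21467145 125.21399754   8.        ] -8.8527209078386
```

```bash
python3 -m handwheel '{"series": [[[-0.05,-0.23,2,0,0,0,0],[-0.05,-0.23,4,0,0,0,0],[-0.05,-0.23,5.5,0,0,0,0],[-0.05,-0.23,6,0,0,0,0],[-0.05,-0.23,6.2,0,0,0,0],[-0.05,-0.23,6.2,0,0,0,0]]]}'; python3 - <<'E'
from h import *
go(466,95.7,60,174)
E
```

```text
time: 2.65
tool_pos: [466.6, 94.6, 71.1]
tcp_rot: [180.0, 0.1, 173.9]
ft_force: [0.2, -0.1, -0.3]
finger_gap: 0.1
grip_force: 0.0
t 2.65 pos [466.6  94.6  71.1] rot [1.7999e+02 5.0000e-02 1.7389e+02] F [ 0.2 -0.1 -0.3] gap 0.1
shift cm [0.07 0.1  1.11] rotvec [ 0.     0.001 -0.002]
```

```bash
python3 -m handwheel '{"series": [[[0,0,0.2,0,0,0,0],[0,0,0.4,0,0,0,0],[0,0,0.6,0,0,0,0],[0,0,0.8,0,0,0,0],[0,0,0.8,0,0,0,0]]]}'
```

```text
time: 3.28
tool_pos: [465.9, 94.5, 62.2]
tcp_rot: [-180.0, -0.0, 173.9]
ft_force: [-1.1, -0.3, -0.4]
finger_gap: 0.2
grip_force: 0.0
```

```bash
python3 - <<'E'
from h import *
W=eyes.snapshot('wrist')['img'];T=eyes.snapshot('top')['img'][190:270,200:270];S=eyes.snapshot('scene')['img'][180:260,200:270]
cv2.imwrite('pics/z2.png',np.hstack([cv2.resize(S,(360,411)),cv2.resize(W[150:350,180:380],(411,411))])[:,:,::-1])
print(status.sense()['ft_force'],status.sense()['tool_pos'])
E
```

```text
[ 0.91973076  0.19647299 -0.27943943] [466.13661041  94.50194207  62.53680345]
```

View pics/z2.png

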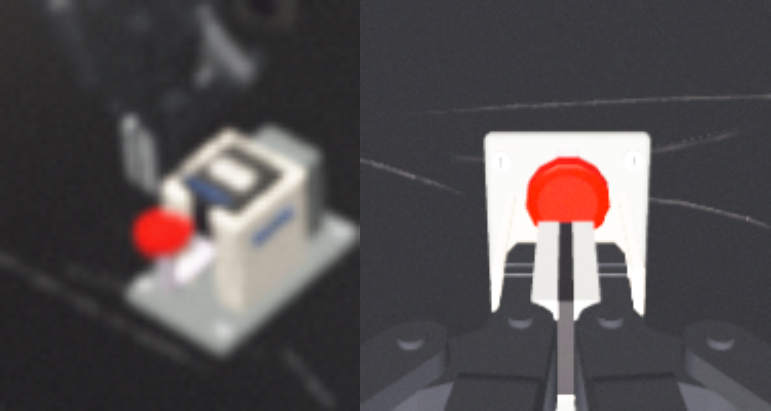

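The scene crop (left) shows the fingertips at about (150,190), just above and behind the pad at (163,232). The wrist crop (right) shows the tips at (567,222), over the pad's rear half at (568,200). I'll check where the tip really is.

```bash
python3 - <<'E'
from h import *
W=eyes.snapshot('wrist');S=eyes.snapshot('scene')
def pr(d,X):
    c=np.array(d['R'])@X+d['t'];c=np.array(d['mtx'])@c;return (c[:2]/c[2]).round(1)
p=status.sense()['tool_pos']
for n,d,o,k in(('S',S,(200,180),(360/70,411/80)),('W',W,(180,150),(411/200,)*2)):
    print(n,'cam',(-np.array(d['R']).T@d['t']).round(0))
    for nm,X in(('tcp',p),('tcp+10',p+[0,0,10]),('pad68',np.array([465.9,95.6,68])),('pad84',np.array([465.9,95.6,84])),('pad60',np.array([465.9,95.6,60]))):
        q=pr(d,X);print(nm,q,((q-o)*k).round(0))
a=(200+152/5.14,180+188/5.14);b=(180+567/2.055,150+222/2.055);print('tip',two(S,a,W,b))
for d,bx in((S,(215,205,245,240)),(W,(255,190,300,290))):print('red',blobs(col(d['img'])['red'],bx)[:2])
E
```

```text
S cam [ -95. -384.  745.]
tcp [231.8 227.2] [164. 242.]
tcp+10 [231.4 224.2] [161. 227.]
pad68 [231.2 225.5] [160. 234.]
pad84 [230.6 220.6] [157. 209.]
pad60 [231.4 227.9] [161. 246.]
W cam [386. 103. 243.]
tcp [279.1 243.3] [204. 192.]
tcp+10 [279.1 250.1] [204. 206.]
pad68 [280.8 246.3] [207. 198.]
pad84 [280.9 258.1] [207. 222.]
pad60 [280.8 241.1] [207. 187.]
tip [ 691.59591964  332.42308772 -199.12894913]
red (array([230.78481013, 224.96202532]), np.int32(79))
red (array([280.60490196, 243.33921569]), np.int32(1020))
```

```bash
python3 - <<'E'
from h import *
W=eyes.snapshot('wrist');S=eyes.snapshot('scene')
b=(280.7,258)
for a in((229.6,216.6),(230.5,218),(231,219.5)):print('tip',two(S,a,W,b))
for z in(75,80,85,90):print(ray(W,*b,z),ray(S,230,217.5,z))
s=status.sense();print(s['joint_pos'],s['tcp_rot'])
E
```

```text
tip [461.05295992  95.13193567  99.43755155]
tip [463.83531159  94.9655163   93.13395141]
tip [465.84191757  95.03851577  87.2239032 ]
[470.3770558   95.04303596  75.        ] [481.94660968 110.36264355  75.        ]
[467.87204734  95.28891877  80.        ] [477.64649845 106.67481758  80.        ]
[465.36703888  95.53480158  85.        ] [473.34638723 102.98699161  85.        ]
[462.86203042  95.7806844   90.        ] [469.046276    99.29916564  90.        ]
[ 5.28224449e+00 -6.08441793e+00  1.12888155e+02 -1.48915569e-03
  7.31902801e+01 -7.85988296e+01] [-1.79999785e+02  6.14639686e-03  1.73881505e+02]
```

```bash
python3 -m handwheel '{"series": [[[0,-0.1,0.2,0,0,0,0],[0,-0.1,0.4,0,0,0,0],[0,-0.1,0.6,0,0,0,0],[0,-0.1,0.8,0,0,0,0],[0,-0.1,0.8,0,0,0,0]]]}'
```

```text
time: 4.25
tool_pos: [465.8, 93.5, 54.2]
tcp_rot: [-180.0, -0.0, 173.9]
ft_force: [0.2, -0.6, 0.5]
finger_gap: -0.3
grip_force: 0.0
```

```bash
python3 -m handwheel '{"series": [[[0,0.2,0,0,0,0,0],[0,0.2,0.2,0,0,0,0],[0,0.2,0.4,0,0,0,0],[0,0.2,0.5,0,0,0,0],[0,0.2,0.5,0,0,0,0]]]}'; python3 - <<'E'
from h import *
go(466,95.7,46,174)
W=eyes.snapshot('wrist');S=eyes.snapshot('scene')
for d,bx in((S,(215,205,245,240)),(W,(250,190,310,300))):print('red',blobs(col(d['img'])['red'],bx)[:2])
S=S['img'][180:260,200:270]
cv2.imwrite('pics/z3.png',np.hstack([cv2.resize(S,(360,411)),cv2.resize(W['img'][200:300,230:330],(411,411))])[:,:,::-1])
E
```

```text
time: 4.88
tool_pos: [466.1, 95.5, 49.3]
tcp_rot: [-180.0, -0.0, 173.9]
ft_force: [0.0, 0.3, -0.2]
finger_gap: -0.1
grip_force: 0.0
t 4.875 pos [466.1  95.5  49.3] rot [-1.7999e+02 -2.0000e-02  1.7388e+02] F [ 0.   0.3 -0.2] gap -0.1
shift cm [0.01 0.02 0.33] rotvec [-0.    -0.    -0.002]
red (array([230.73684211, 225.06578947]), np.int32(76))
red (array([278.83505155, 249.44788087]), np.int32(873))
```

View pics/z3.png

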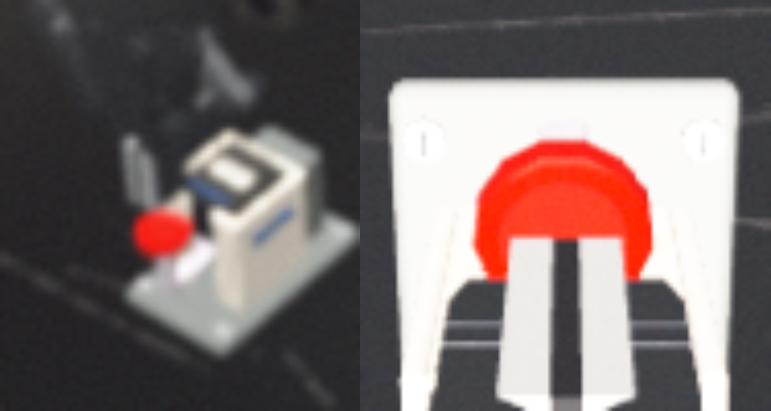

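Left: the fingertips at about (145,208) are still slightly above the pad at (163,232). Right: the fingers are centred on the pad sideways (565 vs 563). There is no contact yet, so I go on by feel.

```bash
python3 -m handwheel '{"series": [[[0,0,0.1,0,0,0,0],[0,0,0.2,0,0,0,0],[0,0,0.3,0,0,0,0],[0,0,0.3,0,0,0,0]]]}'
```

```text
time: 5.48
tool_pos: [466.1, 95.5, 46.3]
tcp_rot: [-180.0, -0.0, 173.9]
ft_force: [-0.2, -0.1, 0.0]
finger_gap: 0.1
grip_force: 0.0
```

```bash
python3 -m handwheel '{"series": [[[0,0,0.1,0,0,0,0],[0,0,0.2,0,0,0,0],[0,0,0.2,0,0,0,0]]]}'
```

```text
time: 5.85
tool_pos: [466.1, 95.5, 44.4]
tcp_rot: [-180.0, -0.0, 173.9]
ft_force: [-0.4, -1.0, -0.1]
finger_gap: -0.0
grip_force: 0.0
```

```bash
python3 -m handwheel '{"series": [[[0,0,0.2,0,0,0,0],[0,0,0.4,0,0,0,0],[0,0,0.6,0,0,0,0],[0,0,0.6,0,0,0,0],[0,0,0.6,0,0,0,0]]]}'; python3 - <<'E'
from h import *
W=eyes.snapshot('wrist');S=eyes.snapshot('scene')
print(status.sense()['ft_force'],[blobs(col(d['img'])['red'],bx)[:2] for d,bx in((S,(215,205,245,240)),(W,(250,190,310,300)))])
E
```

```text
time: 6.48
tool_pos: [466.2, 95.5, 38.5]
tcp_rot: [-180.0, -0.0, 173.9]
ft_force: [0.4, -0.2, 0.3]
finger_gap: -0.1
grip_force: 0.0
[ 0.11118974 -0.02462536 -0.19134187] [(array([231.15873016, 225.44444444]), np.int32(63)), (array([278.74015748, 253.95590551]), np.int32(635))]
```

```bash
python3 -m handwheel '{"series": [[[0,0,0.2,0,0,0,0],[0,0,0.4,0,0,0,0],[0,0,0.6,0,0,0,0],[0,0,0.6,0,0,0,0],[0,0,0.6,0,0,0,0]]]}'; python3 - <<'E'
from h import *
W=eyes.snapshot('wrist');S=eyes.snapshot('scene')
print(status.sense()['ft_force'],[blobs(col(d['img'])['red'],bx)[:2] for d,bx in((S,(215,205,245,240)),(W,(250,190,310,300)))])
S=S['img'][180:260,200:270]
cv2.imwrite('pics/z4.png',np.hstack([cv2.resize(S,(360,411)),cv2.resize(W['img'][200:300,230:330],(411,411))])[:,:,::-1])
E
```

```text
time: 7.2
tool_pos: [466.2, 95.5, 32.5]
tcp_rot: [-180.0, -0.0, 173.9]
ft_force: [-0.6, 0.4, -0.5]
finger_gap: -0.3
grip_force: 0.0
[-0.27095353  0.34345481  0.1643313 ] [(array([231.7 , 225.98]), np.int32(50)), (array([278.49342105, 256.39912281]), np.int32(456))]
```

View pics/z4.png

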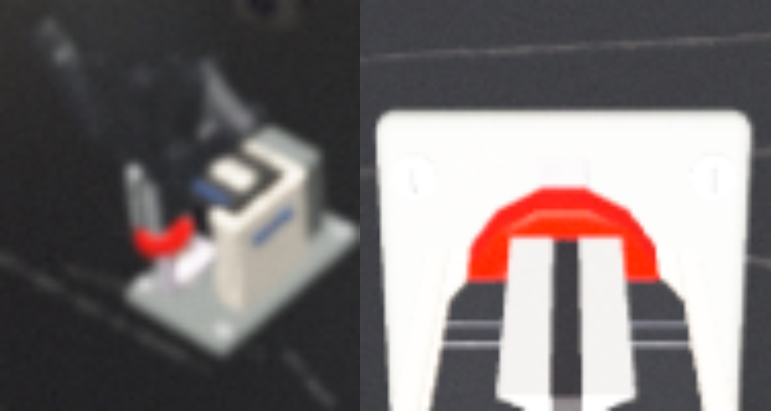

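Now the tips cover the pad in the scene crop (about (150,225)) and in the wrist crop leave only its front arc visible. That puts contact near, with the true tips some 35 mm above the reported TCP.

```bash
python3 -m handwheel '{"series": [[[0,0,0.1,0,0,0,0],[0,0,0.2,0,0,0,0],[0,0,0.3,0,0,0,0],[0,0,0.3,0,0,0,0],[0,0,0.3,0,0,0,0]]]}'
```

```text
time: 7.92
tool_pos: [466.2, 95.5, 29.6]
tcp_rot: [180.0, -0.0, 173.9]
ft_force: [-2.3, -0.9, 2.9]
finger_gap: 0.1
grip_force: 1.4
```

```bash
python3 -m handwheel '{"series": [[[0,0,0.1,0,0,0,0],[0,0,0.2,0,0,0,0],[0,0,0.3,0,0,0,0],[0,0,0.3,0,0,0,0],[0,0,0.3,0,0,0,0]]]}'
```

```text
time: 8.55
tool_pos: [466.2, 95.5, 26.5]
tcp_rot: [-180.0, -0.0, 173.9]
ft_force: [-1.8, -0.3, 4.3]
finger_gap: 0.3
grip_force: 1.8
```

```bash
python3 -m handwheel '{"series": [[[0,0,0.1,0,0,0,0],[0,0,0.2,0,0,0,0],[0,0,0.3,0,0,0,0],[0,0,0.4,0,0,0,0],[0,0,0.4,0,0,0,0]]]}'
```

```text
time: 9.18
tool_pos: [466.2, 95.5, 22.4]
tcp_rot: [180.0, -0.0, 173.9]
ft_force: [-2.0, -0.8, 3.7]
finger_gap: 0.1
grip_force: 1.9
```

```bash
python3 -m handwheel '{"series": [[[0,0,0.05,0,0,0,0],[0,0,0.1,0,0,0,0],[0,0,0.1,0,0,0,0]]]}'
```

```text
time: 9.55
tool_pos: [466.2, 95.5, 21.4]
tcp_rot: [-180.0, -0.0, 173.9]
ft_force: [-2.0, -0.7, 3.9]
finger_gap: 0.1
grip_force: 2.0
```

```bash
python3 -m handwheel '{"series": [[[0,0,0.05,0,0,0,0],[0,0,0.1,0,0,0,0],[0,0,0.1,0,0,0,0]]]}'
```

```text
time: 9.93
tool_pos: [466.2, 95.5, 20.4]
tcp_rot: [-180.0, 0.0, 173.9]
ft_force: [-2.1, 0.7, 4.2]
finger_gap: 0.2
grip_force: 2.0
```

```bash
python3 -m handwheel '{"series": [[[0,0,0.05,0,0,0,0],[0,0,0.1,0,0,0,0]]]}'
```

```text
time: 10.18
tool_pos: [466.2, 95.5, 19.5]
tcp_rot: [180.0, -0.0, 173.9]
ft_force: [-2.8, 0.6, 4.8]
finger_gap: 0.3
grip_force: 2.5
```

```bash
python3 -m handwheel '{"series": [[[0,0,0.05,0,0,0,0],[0,0,0.1,0,0,0,0]]]}'
```

```text
time: 10.42
tool_pos: [466.2, 95.5, 18.5]
tcp_rot: [-180.0, -0.0, 173.9]
ft_force: [-1.7, 0.0, 5.1]
finger_gap: 0.1
grip_force: 2.6
```

```bash
python3 -m handwheel '{"series": [[[0,0,0.05,0,0,0,0],[0,0,0.1,0,0,0,0]]]}'
```

```text
time: 10.68
tool_pos: [466.2, 95.5, 17.5]
tcp_rot: [180.0, 0.0, 173.9]
ft_force: [-3.4, -0.7, 5.3]
finger_gap: 0.1
grip_force: 2.6
```

```bash
python3 -m handwheel '{"series": [[[0,0,0.05,0,0,0,0],[0,0,0.1,0,0,0,0]]]}'
```

```text
time: 10.92
tool_pos: [466.2, 95.5, 16.5]
tcp_rot: [180.0, 0.0, 173.9]
ft_force: [-2.7, 0.3, 5.7]
finger_gap: -0.1
grip_force: 2.6
```

```bash
python3 -m handwheel '{"series": [[[0,0,0.05,0,0,0,0],[0,0,0.1,0,0,0,0]]]}'
```

```text
time: 11.18
tool_pos: [466.2, 95.5, 15.5]
tcp_rot: [-180.0, 0.0, 173.9]
ft_force: [-3.0, 0.3, 5.4]
finger_gap: -0.2
grip_force: 2.7
```

```bash
python3 -m handwheel '{"series": [[[0,0,0.05,0,0,0,0],[0,0,0.1,0,0,0,0]]]}'
```

```text
time: 11.42
tool_pos: [466.2, 95.5, 14.5]
tcp_rot: [-180.0, -0.0, 173.9]
ft_force: [-3.8, 0.6, 5.3]
finger_gap: -0.1
grip_force: 3.0
```

```bash
python3 -m handwheel '{"series": [[[0,0,0.05,0,0,0,0],[0,0,0.1,0,0,0,0]]]}'
```

```text
time: 11.68
tool_pos: [466.2, 95.5, 13.9]
tcp_rot: [-180.0, -0.0, 173.9]
ft_force: [-6.9, -0.4, 11.5]
finger_gap: -0.3
grip_force: 6.3
```

The stop is felt (force jumped from 5 to 11.5 N). I let go and check.

```bash
python3 -m handwheel '{"series": [[[0,0,-0.3,0,0,0,0],[0,0,-1,0,0,0,0],[0,0,-2,0,0,0,0],[0,0,-4,0,0,0,0],[0,0,-8,0,0,0,0],[0,0,-11,0,0,0,0],[0,0,-11,0,0,0,0.5]]]}'; python3 - <<'E'
from h import *
W=eyes.snapshot('wrist');S=eyes.snapshot('scene');T=eyes.snapshot('top')
a=[blobs(col(d['img'])['red'],bx)[:2] for d,bx in((S,(215,195,245,240)),(W,(240,150,320,300)),(T,(215,230,255,260)))]
print(a,two(S,a[0][0],W,a[1][0]),ray(W,*a[1][0],84),status.sense()['finger_gap'])
cv2.imwrite('pics/z5.png',np.hstack([cv2.resize(S['img'][180:260,200:270],(360,411)),cv2.resize(W['img'][150:350,180:380],(411,411))])[:,:,::-1])
E
```

```text
time: 12.55
tool_pos: [468.6, 95.7, 126.9]
tcp_rot: [179.9, 0.3, 173.9]
ft_force: [0.5, -0.1, -0.1]
finger_gap: 17.1
grip_force: 0.0Traceback (most recent call last):
  File "<stdin>", line 3, in <module>
  File "h.py", line 11, in blobs
    n,l,s,c=cv2.connectedComponentsWithStats(k.astype(np.uint8));i=1+np.argmax(s[1:,4])
                                                                     ~~~~~~~~~^^^^^^^^^
    return _wrapfunc(a, 'argmax', axis=axis, out=out, **kwds)
    return bound(*args, **kwds)
ValueError: attempt to get argmax of an empty sequence
```

```bash
python3 - <<'E'
from h import *
W=eyes.snapshot('wrist');S=eyes.snapshot('scene')
a=[blobs(col(d['img'])['red'],bx)[:2] for d,bx in((S,(215,195,245,240)),(W,(240,150,320,300)))]
print(a,two(S,a[0][0],W,a[1][0]),ray(W,*a[1][0],84),ray(W,*a[1][0],68))
cv2.imwrite('pics/z5.png',np.hstack([cv2.resize(S['img'][180:260,200:270],(360,411)),cv2.resize(W['img'][150:350,180:380],(411,411))])[:,:,::-1])
E
```

```text
[(array([230.1875, 220.3   ]), np.int32(80)), (array([279.45110024, 222.51466993]), np.int32(818))] [464.87989853  95.82696411  85.93319068] [465.88093564  95.58375002  84.        ] [471.7251091   94.95230393  68.        ]
```

View pics/z5.png

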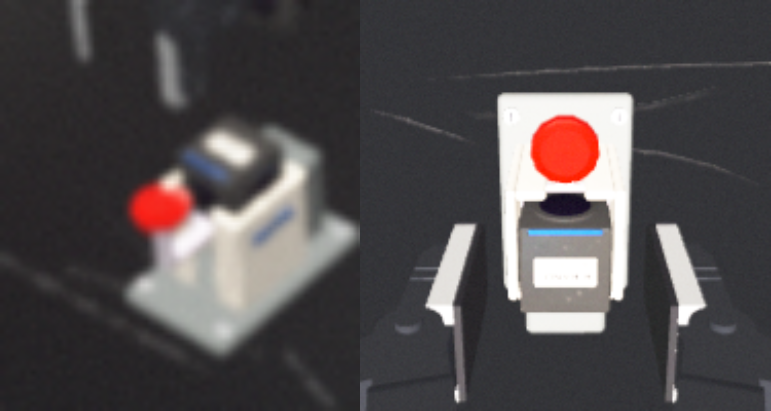

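The lift is up (pad triangulated at z ≈ 85, 84 expected), and the cube stands 20 mm proud. In the right crop its top-face corners are about (520,230), (611,228), (610,312) and (522,309). The open fingers straddle x = 566, symmetric about the cube.

```bash
python3 - <<'E'
from h import *
W=eyes.snapshot('wrist')
L=[(520,230),(611,228),(610,312),(522,309)]
w=np.array([ray(W,180+(u-360)/2.055-.25,150+v/2.055-.25,86)[:2] for u,v in L]);print(w.round(1),w.mean(0))
b=col(W['img'])['blue'];p,a,m=blobs(b,(250,255,310,270),3);print('line',p,a,ray(W,*p,86))
ys,xs=np.nonzero(m);f=np.polyfit(xs,ys,1);q=[ray(W,x,np.polyval(f,x),86) for x in(xs.min(),xs.max())];print(q,np.degrees(np.arctan2(*(q[1]-q[0])[[1,0]]))+90)
go(514.9,90.2,110,174)
E
```

```text
[[494.8  75.4]
 [497.6 109.6]
 [534.1 106.1]
 [529.1  71.8]] [513.86939088  90.71322048]
line [279.5 263.5] 144 [498.11506556  92.0961812   86.        ]
[array([496.67547484,  78.6043708 ,  86.        ]), array([499.55465528, 105.58798229,  86.        ])] 173.90952240343682
t 12.85 pos [465.2  95.4 122.1] rot [-1.7997e+02 -1.4000e-01  1.7388e+02] F [-0.6 -0.6 -0.7] gap 42.6
shift cm [-5.    0.02  1.2 ] rotvec [-0.001 -0.002 -0.002]
```

```bash
python3 -m handwheel '{"series": [[[-2.5,0,0,0,0,0,0.8],[-4.95,0.02,0,0,0,0,0.8],[-4.95,0.02,2,0,0,0,0.8],[-4.95,0.02,4,0,0,0,0.8],[-4.95,0.02,6,0,0,0,0.8],[-4.95,0.02,7,0,0,0,0.8],[-4.95,0.02,7,0,0,0,0.8]]]}' 25; python3 - <<'E'
from h import *
go(514.6,90.4,33,174)
E
```

```text
time: 13.72
tool_pos: [514.4, 90.3, 52.4]
tcp_rot: [-180.0, -0.1, 173.9]
ft_force: [0.4, -0.3, 0.5]
finger_gap: 68.2
grip_force: 0.0
t 13.725 pos [514.4  90.3  52.4] rot [-1.7998e+02 -1.4000e-01  1.7388e+02] F [ 0.4 -0.3  0.5] gap 68.2
shift cm [-0.02  0.01  1.94] rotvec [-0.    -0.002 -0.002]
```

```bash
python3 -m handwheel '{"series": [[[0,0,0.9,0,0,0,0.8],[0,0,1.8,0,0,0,0.8],[0,0,1.8,0,0,0,0.6],[0,0,1.8,0,0,0,0.5],[0,0,1.8,0,0,0,0.3],[0,0,1.8,0,0,0,0.3],[0,0,1.8,0,0,0,0.3],[0,0,1.8,0,0,0,0.3]]]}' 25
```

```text
time: 14.72
tool_pos: [515.8, 90.4, 35.8]
tcp_rot: [180.0, 0.0, 173.9]
ft_force: [0.5, -1.4, 2.2]
finger_gap: 34.9
grip_force: 31.2
```

```bash
python3 -m handwheel '{"series": [[[0,0,-0.3,0,0,0,0.3],[0,0,-0.8,0,0,0,0.3],[0,0,-1.8,0,0,0,0.3],[0,0,-3,0,0,0,0.3],[0,0,-5,0,0,0,0.3],[0,0,-7,0,0,0,0.3],[0,0,-7,0,0,0,0.3],[0,0,-7,0,0,0,0.3]]]}' 25; python3 - <<'E'
from h import *
go(519,-105,105,170.4)
W=eyes.snapshot('wrist');S=eyes.snapshot('scene')
cv2.imwrite('pics/z6.png',np.hstack([cv2.resize(S['img'][150:250,200:290],(360,400)),cv2.resize(W['img'][150:350,180:380],(400,400))])[:,:,::-1])
E
```

```text
time: 15.72
tool_pos: [515.3, 90.4, 105.2]
tcp_rot: [-180.0, -0.0, 173.9]
ft_force: [-0.5, 0.4, -1.5]
finger_gap: 35.1
grip_force: 30.9
t 15.725 pos [515.3  90.4 105.2] rot [-1.8000e+02 -1.0000e-02  1.7388e+02] F [-0.5  0.4 -1.5] gap 35.1
shift cm [ -2.46 -19.39   0.02] rotvec [-0.    -0.     0.061]
```

View pics/z6.png

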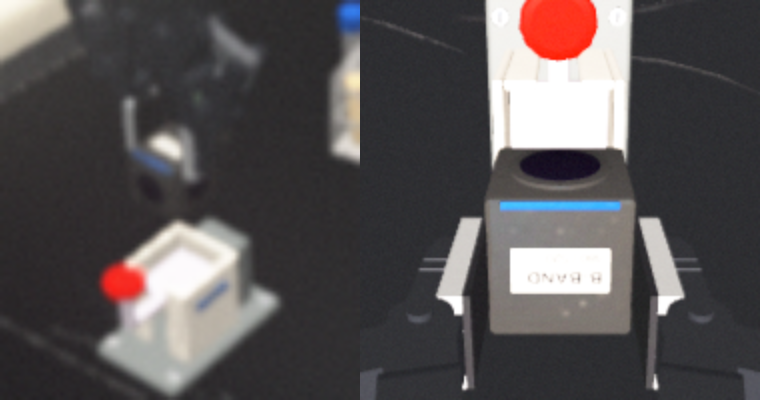

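The cube is gripped and clear of the dock; the empty lift is up with the pad visible. I carry the cube over to the packet.

```bash
python3 -m handwheel '{"series": [[[-0.4,-3,0,0,0,0.01,0.3],[-0.8,-7,0,0,0,0.02,0.3],[-1.4,-11,0,0,0,0.03,0.3],[-2,-15,0,0,0,0.05,0.3],[-2.4,-18,0,0,0,0.06,0.3],[-2.56,-19.4,0,0,0,0.06,0.3],[-2.56,-19.4,3,0,0,0.06,0.3],[-2.56,-19.4,6,0,0,0.06,0.3],[-2.56,-19.4,8,0,0,0.06,0.3],[-2.56,-19.4,9,0,0,0.06,0.3],[-2.56,-19.4,9,0,0,0.06,0.3]]]}' 25; python3 - <<'E'
from h import *
go(520,-105,0,170.4)
W=eyes.snapshot('wrist');c=col(W['img']);p,a,m=blobs(c['blue']|c['light'],(100,100,460,260),3)
cv2.imwrite('pics/z7.png',W['img'][:,:,::-1])
E
```

```text
time: 17.2
tool_pos: [519.6, -104.6, 14.8]
tcp_rot: [180.0, -0.1, 170.5]
ft_force: [0.2, 0.4, -0.4]
finger_gap: 35.0
grip_force: 30.9
t 17.2 pos [ 519.6 -104.6   14.8] rot [ 1.7998e+02 -1.0000e-01  1.7048e+02] F [ 0.2  0.4 -0.4] gap 35.0
shift cm [-0.05 -0.04  1.48] rotvec [ 0.    -0.002  0.001]
```

View pics/z7.png

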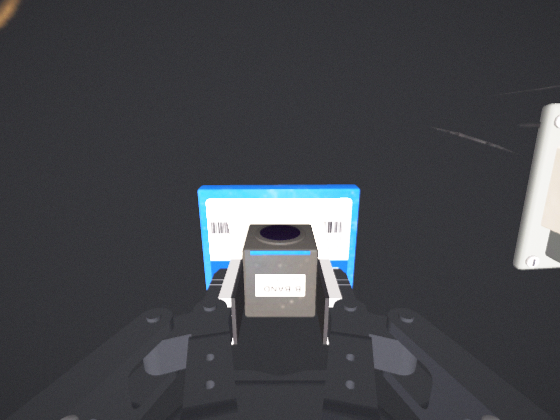

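The packet's front edge runs from (199,186) to (358,186), centred on column 278.5. The cube is centred at 280 and aligned with it. I check the fore-aft position by ray and then lower by feel.

```bash
python3 - <<'E'
from h import *
W=eyes.snapshot('wrist');q=[ray(W,*x,12)[:2] for x in((199,186),(358,186))];print(q,np.linalg.norm(q[1]-q[0]))
a=np.radians(-9.6);print('centre',(q[0]+q[1])/2+36*np.array([np.cos(a),np.sin(a)]))
E
python3 -m handwheel '{"series": [[[0,0,0.3,0,0,0,0.3],[0,0,0.7,0,0,0,0.3],[0,0,1.1,0,0,0,0.3],[0,0,1.3,0,0,0,0.3],[0,0,1.3,0,0,0,0.3]]]}' 25
```

```text
[array([ 476.64185844, -146.87431258]), array([492.59048139, -51.67387701])] 96.52710244565662
centre [ 520.11202725 -105.27776968]
time: 17.92
tool_pos: [520.0, -105.1, 2.2]
tcp_rot: [180.0, -0.0, 170.4]
ft_force: [-0.1, -0.1, -0.8]
finger_gap: 35.2
grip_force: 30.9
```

```bash
python3 -m handwheel '{"series": [[[0,0,0.1,0,0,0,0.3],[0,0,0.2,0,0,0,0.3],[0,0,0.2,0,0,0,0.3]]]}' 25
```

```text
time: 18.3
tool_pos: [520.2, -105.2, 0.4]
tcp_rot: [180.0, -0.0, 170.4]
ft_force: [0.1, 0.5, -1.8]
finger_gap: 35.6
grip_force: 30.9
```

```bash
python3 -m handwheel '{"series": [[[0,0,0.05,0,0,0,0.3],[0,0,0.1,0,0,0,0.3],[0,0,0.1,0,0,0,0.3]]]}' 25
```

```text
time: 18.68
tool_pos: [520.2, -105.2, -0.5]
tcp_rot: [-180.0, -0.0, 170.4]
ft_force: [-0.1, 0.8, -1.2]
finger_gap: 34.9
grip_force: 30.9
```

```bash
python3 -m handwheel '{"series": [[[0,0,0.05,0,0,0,0.3],[0,0,0.1,0,0,0,0.3],[0,0,0.1,0,0,0,0.3]]]}' 25
```

```text
time: 19.05
tool_pos: [520.3, -105.2, -1.2]
tcp_rot: [180.0, 0.0, 170.4]
ft_force: [-3.2, 0.3, 4.0]
finger_gap: 34.9
grip_force: 31.4
```

```bash
python3 -m handwheel '{"series": [[[0,0,0,0,0,0,0.45],[0,0,0,0,0,0,0.5],[0,0,0,0,0,0,0.6],[0,0,0,0,0,0,0.75],[0,0,0,0,0,0,0.75],[0,0,-2,0,0,0,0.75],[0,0,-5,0,0,0,0.75],[0,0,-10,0,0,0,0.75],[0,0,-13,0,0,0,0],[0,0,-13,0,0,0,0]]]}'; python3 - <<'E'
from h import *
W=eyes.snapshot('wrist');S=eyes.snapshot('scene');b=col(W['img'])['blue']
go(466,95.7,130,174)
# blue line at top of cube z=49
n,l,s,c=cv2.connectedComponentsWithStats(b.astype(np.uint8))
for i in range(1,n):
    if s[i,4]>25:
        ys,xs=np.nonzero(l==i);e=[ray(W,x,ys[xs==x].mean(),49)[:2].round(1) for x in(xs.min(),xs.max())]
        print(s[i],ray(W,*c[i],49).round(1),e)
E
```

```text
time: 20.3
tool_pos: [522.6, -105.9, 132.0]
tcp_rot: [-180.0, 0.4, 170.4]
ft_force: [0.5, 0.1, -0.8]
finger_gap: 27.9
grip_force: 0.0
t 20.4 pos [ 520.1 -105.1  128.2] rot [180.     0.   170.44] F [-0.8  0.3  0.3] gap 13.3
shift cm [ 8.67 18.91 -0.18] rotvec [ 0.     0.    -0.062]
[472 144   9  36 169] [512.7  64.7  49. ] [array([524.9,  61.5]), array([501.8,  67.4])]
[ 228  153  105   73 2592] [ 511.9 -103.3   49. ] [array([ 475.6, -141.9]), array([488. , -55.1])]
[264 181  33   4 130] [ 503.2 -102.    49. ] [array([ 500.5, -115.6]), array([505.1, -88.3])]
[546 411  14   9  85] [823.  161.2  49. ] [array([817.7, 152.6]), array([827.3, 168. ])]
```

The cube stands upright in the middle: centre ≈ (519.5,−104.8), turned −9.6° like the packet. Back to the pad.

```bash
python3 -m handwheel '{"series": [[[1.5,3,0,0,0,-0.01,0],[3.5,7,0,0,0,-0.02,0],[5.5,11,0,0,0,-0.03,0],[7,15,0,0,0,-0.05,0],[8.2,18,0,0,0,-0.06,0],[8.67,18.91,0,0,0,-0.06,0],[8.67,18.91,3,0,0,-0.06,0],[8.67,18.91,6,0,0,-0.06,0],[8.67,18.91,7,0,0,-0.06,0],[8.67,18.91,7.6,0,0,-0.06,0],[8.67,18.91,7.6,0,0,-0.06,0]]]}'; python3 - <<'E'
from h import *
go(466,95.7,46,174)
E
```

```text
time: 21.78
tool_pos: [466.4, 95.4, 52.8]
tcp_rot: [-180.0, 0.0, 173.9]
ft_force: [0.7, 0.5, 0.3]
finger_gap: -0.1
grip_force: 0.0
t 21.775 pos [466.4  95.4  52.8] rot [-1.8000e+02  1.0000e-02  1.7386e+02] F [0.7 0.5 0.3] gap -0.1
shift cm [0.04 0.02 0.68] rotvec [-0.     0.    -0.002]
```

```bash
python3 -m handwheel '{"series": [[[0,0,0.3,0,0,0,0],[0,0,0.6,0,0,0,0],[0,0,0.8,0,0,0,0],[0,0,1,0,0,0,0],[0,0,1.2,0,0,0,0],[0,0,1.4,0,0,0,0],[0,0,1.6,0,0,0,0],[0,0,1.8,0,0,0,0],[0,0,1.8,0,0,0,0]]]}'
```

```text
time: 22.9
tool_pos: [466.4, 95.7, 34.5]
tcp_rot: [180.0, 0.0, 173.9]
ft_force: [0.4, -0.1, 4.2]
finger_gap: 0.7
grip_force: 2.0
```

```bash
python3 -m handwheel '{"series": [[[0,0,0.15,0,0,0,0],[0,0,0.3,0,0,0,0],[0,0,0.45,0,0,0,0],[0,0,0.6,0,0,0,0],[0,0,0.75,0,0,0,0],[0,0,0.9,0,0,0,0],[0,0,0.95,0,0,0,0],[0,0,0.95,0,0,0,0]]]}'
```

```text
time: 23.9
tool_pos: [466.4, 95.7, 25.1]
tcp_rot: [180.0, 0.0, 173.9]
ft_force: [0.2, 0.5, 3.7]
finger_gap: -0.3
grip_force: 2.3
```

```bash
python3 -m handwheel '{"series": [[[0,0,0.05,0,0,0,0],[0,0,0.1,0,0,0,0]]]}'
```

```text
time: 24.15
tool_pos: [466.3, 95.7, 24.2]
tcp_rot: [180.0, 0.0, 173.9]
ft_force: [-0.7, -0.4, 5.7]
finger_gap: -0.2
grip_force: 2.6
```

```bash
python3 -m handwheel '{"series": [[[0,0,0.05,0,0,0,0],[0,0,0.1,0,0,0,0]]]}'
```

```text
time: 24.4
tool_pos: [466.4, 95.7, 23.2]
tcp_rot: [180.0, 0.0, 173.9]
ft_force: [-0.3, -0.3, 4.7]
finger_gap: -0.1
grip_force: 2.6
```

```bash
python3 -m handwheel '{"series": [[[0,0,0.05,0,0,0,0],[0,0,0.1,0,0,0,0]]]}'
```

```text
time: 24.65
tool_pos: [466.4, 95.7, 22.2]
tcp_rot: [180.0, 0.0, 173.9]
ft_force: [0.1, -0.1, 4.9]
finger_gap: 0.2
grip_force: 2.7
```

```bash
python3 -m handwheel '{"series": [[[0,0,0.05,0,0,0,0],[0,0,0.1,0,0,0,0]]]}'
```

```text
time: 24.9
tool_pos: [466.4, 95.7, 21.2]
tcp_rot: [180.0, 0.0, 173.9]
ft_force: [-0.1, 0.6, 5.4]
finger_gap: 0.2
grip_force: 3.0
```

```bash
python3 -m handwheel '{"series": [[[0,0,0.05,0,0,0,0],[0,0,0.1,0,0,0,0]]]}'
```

```text
time: 25.15
tool_pos: [466.4, 95.7, 20.3]
tcp_rot: [180.0, 0.0, 173.9]
ft_force: [-1.3, 0.6, 5.8]
finger_gap: 0.2
grip_force: 3.0
```

```bash
python3 -m handwheel '{"series": [[[0,0,0.05,0,0,0,0],[0,0,0.1,0,0,0,0]]]}'
```

```text
time: 25.4
tool_pos: [466.3, 95.7, 19.2]
tcp_rot: [180.0, 0.0, 173.9]
ft_force: [-0.2, -0.3, 5.9]
finger_gap: 0.1
grip_force: 3.0
```

```bash
python3 -m handwheel '{"series": [[[0,0,0.05,0,0,0,0],[0,0,0.1,0,0,0,0]]]}'
```

```text
time: 25.65
tool_pos: [466.3, 95.7, 18.2]
tcp_rot: [180.0, 0.0, 173.9]
ft_force: [0.2, -0.5, 5.5]
finger_gap: -0.3
grip_force: 3.1
```

```bash
python3 -m handwheel '{"series": [[[0,0,0.05,0,0,0,0],[0,0,0.1,0,0,0,0]]]}'
```

```text
time: 25.9
tool_pos: [466.3, 95.7, 17.3]
tcp_rot: [180.0, 0.0, 173.9]
ft_force: [-0.5, 0.3, 6.9]
finger_gap: 0.0
grip_force: 3.3
```

```bash
python3 -m handwheel '{"series": [[[0,0,0.05,0,0,0,0],[0,0,0.1,0,0,0,0]]]}'
```

```text
time: 26.15
tool_pos: [466.3, 95.7, 16.7]
tcp_rot: [180.0, 0.0, 173.9]
ft_force: [-4.4, 0.5, 12.5]
finger_gap: -0.3
grip_force: 6.5
```

The stop is felt again at 12.5 N. I let go and back off.

```bash
python3 -m handwheel '{"series": [[[0,0,-0.3,0,0,0,0],[0,0,-1,0,0,0,0],[0,0,-2,0,0,0,0],[0,0,-4,0,0,0,0],[0,0,-8,0,0,0,0],[0,0,-11,0,0,0,0],[0,0,-11,0,0,0,0],[0,0,-11,0,0,0,0]]]}'; python3 - <<'E'
from h import *
W=eyes.snapshot('wrist');S=eyes.snapshot('scene')
a=[blobs(col(d['img'])['red'],bx)[:2] for d,bx in((S,(215,195,245,240)),(W,(240,150,320,300)))]
print(a,two(S,a[0][0],W,a[1][0]),ray(W,*a[1][0],84),ray(W,*a[1][0],68),status.sense()['ft_force'])
n,l,s,c=cv2.connectedComponentsWithStats(col(W['img'])['blue'].astype(np.uint8))
for i in range(1,n):
    if s[i,4]>25:print(s[i],ray(W,*c[i],49).round(1))
E
```

```text
time: 27.15
tool_pos: [465.4, 95.6, 125.2]
tcp_rot: [-180.0, -0.1, 173.9]
ft_force: [-0.8, -0.0, -0.2]
finger_gap: -0.2
grip_force: 0.0
[(array([230.27777778, 224.875     ]), np.int32(72)), (array([279.24005682, 215.17897727]), np.int32(704))] [464.25073388  96.12901441  71.54892095] [460.79695046  96.13794094  84.        ] [466.21666881  95.54066187  68.        ] [-0.01194885  0.59190422  0.84033088]
[  43  228  108   70 2206] [497.2 -65.4  49. ]
[ 57 266  31   4  94] [ 503.  -100.9   49. ]
```

The lift is locked down: the pad's ray fits z = 68 at exactly (466,95.5). The cube line is still at (503,−101). Handing in.

```bash
python3 -c "
from bench import r
print(r.hand_in())"
```

```text
the job is handed in; nothing more can be done
None
```

The blue-line cube stands upright in the middle of the lens tissue packet, the empty lift is locked down with no press reading above about 14 N, and the job was handed in at about 27 s.

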